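Couple the trailer drawbar: slide home, push the linch pin through, flip its ring over

TASK

Couple the trailer hitch on the bench: push the drawbar by its end flange fully home into the receiver tube, then push the linch pin all the way down through its hole, and then flip the pin's sprung ring over past the open end of the tube so that it snaps fully shut round the tube, under the pin's lower end. Leave the things lying around the hitch where they are.

Things in the scene. Friction and masses are not known exactly. Their poses are not given: they have to be found in the camera images.
- hitch: Black steel hitch receiver bolted to the bench. Origin: on the bench straight below the pin. x: level along its tube, the way the drawbar is pushed in; y across, z up. Base plate 150 x 110 x 10 mm (x -145 to +5). Square tube 40 x 40 mm on a pedestal, axis 80 mm above the bench, from x = -100 (mouth for the drawbar) to +30 mm (open end for the ring). The pin stands at x = y = 0.
- drawbar_face (a point): Centre of the outer face of the drawbar's end flange, to be pushed along hitch +x. Upright bare-metal plate 70 x 70 mm, 12 mm thick, centre 80 mm above the bench; the face is at x = -113 mm in the hitch frame when home.
- drawbar (a joint): Slide of the drawbar into the tube, m: 0 fully out, 0.050 home (flange against the tube's mouth, holes lined up, its far end 26 mm out of the tube's open end). Stays where it is left; about 3 N to move it, firm stop at the end. Until it is within about 4 mm of home it blocks the pin after about 10 mm of stroke.
- pin_top (a point): Centre of the top of the linch pin's round head (32 mm across), to be pressed straight down; 208 mm above the bench with the pin up, 140 mm with it home. Bare steel pin, 12 mm thick, 105 mm long, already standing in its guide on top of the tube; it cannot come out.
- pin (a joint): Stroke of the linch pin, m: 0 fully up, 0.068 fully home (its lower end comes out under the tube). Stays where it is left; about 5 N to push it, firm stop at the end.
- ring_end (a point): Middle of the ring's far wire, 90 mm from its hinge. The ring is a round loop of 7 mm steel wire, 90 mm across, hinged on the pin's head about hitch y, 25 mm below the head's top; it travels with the pin. Open, it leans 35 degrees from upright towards hitch -x. It swings up, over to +x and down past the tube's open end, to hang round the tube, its far wire just under the pin.
- ring (a joint): Angle of the ring, rad: 0 open, 0.61 upright, 2.18 level towards hitch +x, 3.75 shut (hanging). Over centre: released below about 1.0 it falls back open; pushed past about 1.15 it snaps shut by itself. Under 1 N at the far wire. Two steel thumb weights (12 mm wide, 55 mm long, at y = +-34 mm) on its hinge bar swing with it, square to its back. With the pin up the tube's end stops it at 3.4.
- tape_measure: Yellow and black tape measure, 69 x 91 x 35 mm, bystander; origin at the centre of its underside.
- red_tape: Roll of red tape, 60 mm across, 17 mm high, bystander; origin at the centre of its underside.
- sanding_block: Brown sanding block, 62 x 112 x 31 mm, bystander; origin at the centre of its underside.
- pliers: Long-nosed pliers with blue handles, 63 x 227 x 13 mm, bystander; origin at the centre of its underside, long axis along its y.

How it is judged:
By the outcome, as a careful person would: the job done as asked, in the order asked, and still so for the second after the job is handed in, with the robot touching nothing.
It also fails if it takes over 58 s, if anything falls off the work surface, if the arm or the gripper's body presses on something with over 40 N, if the wrist force passes 120 N, or if a joint passes its speed limit or range.

ROBOT

A 6-joint arm with a two-finger parallel gripper is mounted at the origin on a cart in front of the work surface, level with it; the furniture and walls round the work are solid. World frame = base frame: x ahead of the robot, y to its left, z up, the work surface at z = 0. Lengths are in mm, angles in rad, forces in N, time in s.
With the tool pointing down it reaches from about 350 to 875 mm from the base axis. Payload 4.2 kg.
Tool frame: the origin (TCP) lies at the very end of the fingers, on their centre line; the grasp point (between the pads) lies 19 mm behind it; z points along the fingers, y is the line along which they close (so a half turn about z gives the same grasp; the last joint's range is limited). The gripper opens to 85 mm and grips with 20 to 120 N. Pads are 22 mm wide; open, the fingers measure 114 mm over their backs; the gripper's body (76 mm by 85 mm) begins 54 mm behind the grasp point. The pads swing forward as they close: fully open they stand 13 mm farther back than shut.
Start: joints at [-0.856, 0.385, 0.008, 0, -1.194, -0.259], TCP at [275.124, -561.165, 231.312] pointing down, gripper open.
Joint ranges: [-3.14, 3.14], [-1.21, 2.06], [-1.07, 1.41], [-3.16, 2.05], [-2.99, -0.16], [-3.1, 3.1]. Speed limits (rad/s): [2.79, 2.79, 3.14, 3.14, 3.14, 3.14].

INTERFACE

Orientations are given as a unit quaternion [x, y, z, w].
In Python, from bench import arm gives the robot as it stands. The module is installed in compiled form; this text tells all that it offers.
- The arm moves only by the tool drive_tool, never from a script. Its argument "targets" is a list of rows, each a list of 5 numbers: the closure, from -1 (fully open) to 1 (shut), then the shift along the tool's x, y, z in mm, then the turn about the tool's z in degrees. In form: [[grip, tx, ty, tz, roll], ...]. A call has 1 to 12 rows; each row is the pose to reach, as a shift and turn from the pose commanded when the call began, along the tool's axes at that moment; what a row does not reach only later rows make up. A row lasts 1/10 s, in which the tool goes at most 50 mm and 8.59 degrees, less where a joint would pass 70% of its speed; a pose out of reach is approached as far as the arm can. A call with a gripper value outside its range is refused whole. The fingers move at their own pace and stop on an object; the grip force is fixed at half the most. Time passes only in rows, so rows that repeat a pose let the fingers close. It gives the time, the measured TCP pose, the force, the opening and the grip force at its end, in the units of the state.
- arm.read_state(): the state, without advancing time (a new reading comes with each control period).
- arm.get_image(name): name is "scene" or "top"; returns the picture (400x640x3 uint8, blue, green, red); there is no depth.
- arm.camera_params(name): a dict with "fov_y" (degrees; the focal length in pixels is half the picture's height over the tangent of half this angle, whatever the lens; pixels are square), "cx", "cy" (the principal point, pixels), "rvec" (rotation vector, rad) and "tvec" (3), from world to camera coordinates, as OpenCV has them. Camera axes: x right, y down, z forward; pixel columns grow to the right and rows downward; lengths in mm; the calibration is good to about 2 mm. A picture is of the moment at which its call begins. camera_params takes no time and is no camera call.
- arm.job_done(): hands the job in; it is judged then, once.
The state is a dict: "clock": time; "joints": joint angles; "joint_vel": joint speeds; "joint_efforts": joint torques, N m; "position": TCP position; "ee_rot": TCP orientation; "contact_force": force on the tool from outside, world axes, zero at the start; "wrist_torque": the same for the moment, N m; "gripper_width": finger opening in mm; "grasp_force": force on a finger pad.
Only numpy, scipy, OpenCV 4.12 (cv2) and the standard library are available. Lean on these libraries where they do the work, as an engineer would, in place of code of your own. Each camera call takes 0.05 s, during which the arm holds its last target. There are 200 camera calls.

## Working session

There is one attempt and no reset: what is moved stays moved. The work goes in short steps, Python scripts to look and compute and a tool call to move; the robot and the scene stay as the last step left them, time stands still between calls to the robot, and variables do not carry over. Pictures are saved under pics/ and viewed, at most 10 in all, crops included, and the job is handed in when it is done.

Besides the shell and the picture viewer there is one more tool, called after "Request:" by a JSON object that holds its "api" and its "payload". drive_tool: Moves the arm, as the interface text tells. Its arguments: {"type":"object","properties":{"targets":{"type":"array","items":{"type":"array","items":{"type":"number"}}}},"required":["targets"]}

```bash
mkdir -p pics
python3 - <<'E'
from bench import arm
import cv2
for n in("scene","top"):
    cv2.imwrite(f"pics/{n}0.png",arm.get_image(n)); print(n,arm.camera_params(n))
s=arm.read_state();print(s)
E
```

```text
scene {'fov_y': 42.03528789847304, 'cx': 313.9123932167349, 'cy': 197.34611057764866, 'rvec': array([ 1.03642467, -2.28201579,  1.16651163]), 'tvec': array([ 348.00881107,  359.3706869 , 1318.91312398])}
top {'fov_y': 50.87188596907997, 'cx': 317.5018927771314, 'cy': 204.49502144177137, 'rvec': array([ 1.93596835, -1.72387584,  0.58393023]), 'tvec': array([ -62.26916542,  527.8709558 , 1258.23695975])}
{'clock': 0.1, 'joints': array([-8.56419307e-01,  3.85464751e-01,  6.74818375e-03, -4.43886825e-04,
       -1.19399584e+00, -2.58591604e-01]), 'joint_vel': array([-0.00012879, -0.00216787,  0.00393091,  0.00279347,  0.00111379,
        0.00040172]), 'joint_efforts': array([-9.98587871e-05, -3.93320453e+01,  1.88930261e+01,  4.19802904e+00,
       -2.62585447e-03,  3.98465176e-06]), 'position': array([ 274.88323599, -560.71672721,  230.33305362]), 'ee_rot': array([-2.25845366e-01,  9.74162671e-01,  9.43335586e-04, -2.65541808e-04]), 'contact_force': array([-0.30011555, -0.00087188,  0.38264627]), 'wrist_torque': array([0.02397622, 0.00238354, 0.02571608]), 'grasp_force': 0.0, 'gripper_width': 85.23197483949922}
```

View pics/scene0.png

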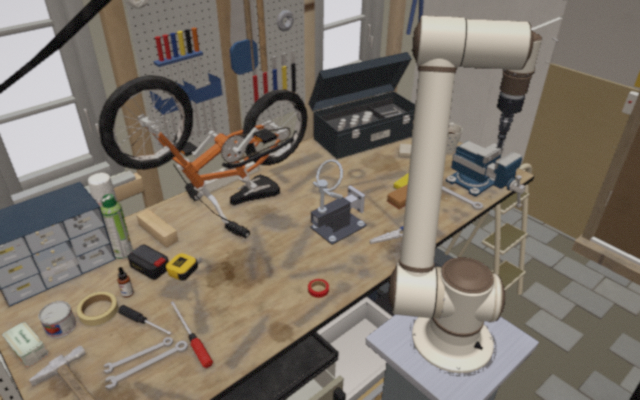

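View pics/top0.png

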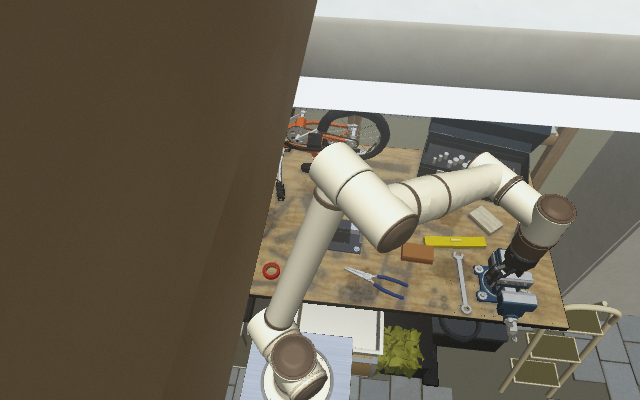

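The scene view shows the hitch at about (338,215), with the ring upright at (329,175). The arm hides the hitch in the top view. I'll zoom in.

Run:
```python
import cv2
a=cv2.imread("pics/scene0.png")[150:250,290:420]
cv2.imwrite("pics/c1.png",cv2.resize(a,None,fx=6,fy=6,interpolation=cv2.INTER_CUBIC))
```

```text
(no output)
```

View pics/c1.png

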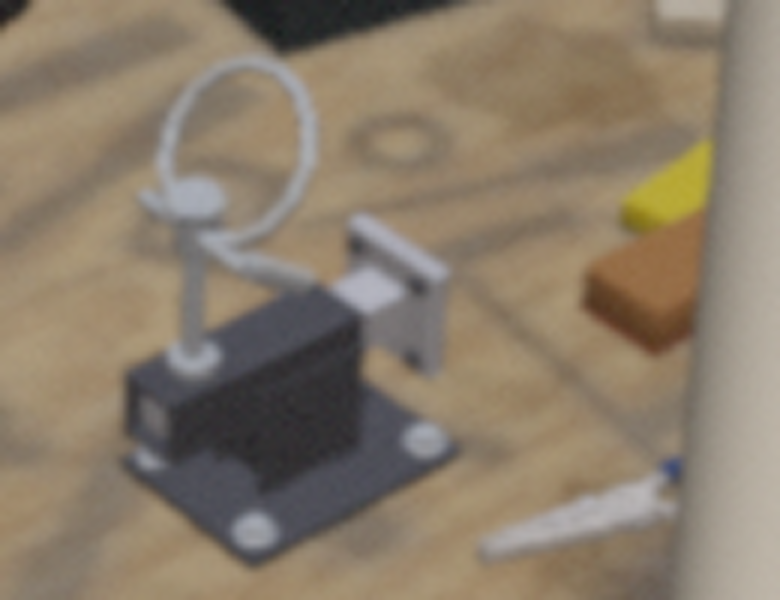

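```bash
cat > h.py <<'E'
import numpy as np,cv2
from scipy.optimize import least_squares
from scipy.spatial.transform import Rotation as R
from bench import arm
def proj(P,n="scene"):
    c=arm.camera_params(n);f=200/np.tan(np.radians(c["fov_y"]/2))
    K=np.array([[f,0,c["cx"]],[0,f,c["cy"]],[0,0,1]])
    return cv2.projectPoints(np.float64(P).reshape(-1,1,3),c["rvec"],c["tvec"],K,None)[0][:,0]
def h2w(q,P):
    P=np.atleast_2d(np.float64(P));c,s=np.cos(q[2]),np.sin(q[2])
    return np.c_[q[0]+c*P[:,0]-s*P[:,1],q[1]+s*P[:,0]+c*P[:,1],P[:,2]]
E
python3 - <<'E'
from h import *
F=[((198,190),(0,0,208)),((257,563),(5,55,5)),((460,448),(-145,55,5)),((122,460),(5,-55,5)),((130,373),(30,-20,100)),((177,405),(30,20,100)),((362,312),(-100,20,100)),((193,352),(0,0,108))]
u=np.array([f[0] for f in F])/6.+[290,150]-.4;P=np.array([f[1] for f in F],float)
c=arm.camera_params("scene");Rm=cv2.Rodrigues(c["rvec"])[0];print("cam",-Rm.T@c["tvec"])
for g in(1.6,-1.6,0,3.1):
    r=least_squares(lambda q:(proj(h2w(q,P))-u).ravel(),[600,0,g],x_scale=[100,100,1],loss="soft_l1");print(r.x,r.cost)
    if r.cost<30:
        q=r.x;print(np.round(r.fun.reshape(-1,2),1));print("yaw",np.degrees(q[2]))
        for nm,p in dict(flangenear=(-163,35,115),flangefar=(-163,-35,115),ring=(-51.6,0,256.7),face=(-163,0,80)).items():
            w=h2w(q,p);print(nm,w,(proj(w)+.4-[290,150])*6)
E
```

```text
cam [-415.55709259  827.92833657 1063.78391795]
[518.16384211 -24.3225469    1.5575251 ] 1.2968739101158158
[[-0.  -0.1]
 [-0.1  0.4]
 [ 0.5 -0.2]
 [-0.5  0.4]
 [-0.8 -0.5]
 [-0.1  0.4]
 [ 0.5 -0.7]
 [ 0.4  0.1]]
yaw 89.2396144922448
flangenear [[ 481.00377715 -186.84371343  115.        ]] [[472.62039327 251.73212889]]
flangefar [[ 550.99761285 -187.77267231  115.        ]] [[380.25336171 194.72040738]]
ring [[517.4790667  -75.91800292 256.7       ]] [[278.48087303  68.28162256]]
face [[ 516.000695   -187.30819287   80.        ]] [[422.34698634 276.14789158]]
[518.1638421  -24.32254683  -4.72566021] 1.2968739101159281
[[-0.  -0.1]
 [-0.1  0.4]
 [ 0.5 -0.2]
 [-0.5  0.4]
 [-0.8 -0.5]
 [-0.1  0.4]
 [ 0.5 -0.7]
 [ 0.4  0.1]]
yaw -270.76038556227644
flangenear [[ 481.00377699 -186.84371334  115.        ]] [[472.62039336 251.73212909]]
flangefar [[ 550.99761269 -187.77267228  115.        ]] [[380.25336188 194.72040752]]
ring [[517.47906665 -75.91800286 256.7       ]] [[278.48087301  68.28162265]]
face [[ 516.00069484 -187.30819281   80.        ]] [[422.34698647 276.14789176]]
[518.1638409 
[... 323 characters left out ...]
25334595 194.72040199]]
ring [[517.47906881 -75.9180023  256.7       ]] [[278.48086915  68.28162129]]
face [[ 516.00070426 -187.30819234   80.        ]] [[422.34697344 276.14788442]]
[518.16384263 -24.32254681   1.55752506] 1.2968739101210278
[[-0.  -0.1]
 [-0.1  0.4]
 [ 0.5 -0.2]
 [-0.5  0.4]
 [-0.8 -0.5]
 [-0.1  0.4]
 [ 0.5 -0.7]
 [ 0.4  0.1]]
yaw 89.2396121549482
flangenear [[ 481.00377105 -186.84371183  115.        ]] [[472.62039952 251.73213508]]
flangefar [[ 550.99760671 -187.77267356  115.        ]] [[380.25337136 194.72041134]]
ring [[517.47906513 -75.91800281 256.7       ]] [[278.48087507  68.28162394]]
face [[ 516.00068888 -187.3081927    80.        ]] [[422.34699419 276.1478967 ]]
```

The fit is good, within 1 px: pin at (518,-24), hitch yaw 89.2°. First I'll lift, close the fingers and roll so that tool x = −hitch x and tool y = +hitch y.

Request:
{"api": "drive_tool", "payload": {"targets": [[1,0,0,-30,-8],[1,0,0,-60,-16],[1,0,0,-70,-24],[1,0,0,-70,-32],[1,0,0,-70,-40],[1,0,0,-70,-48],[1,0,0,-70,-56],[1,0,0,-70,-63.2],[1,0,0,-70,-63.2],[1,0,0,-70,-63.2]]}}

```text
clock: 1.1
position: [275.1, -561.0, 300.9]
ee_rot: [-0.702, 0.712, 0.0, 0.0]
contact_force: [0.3, 0.0, -0.4]
gripper_width: -0.1
grasp_force: 0.0
```

```bash
cat >> h.py <<'E'
Q=np.array([518.16,-24.32,1.5575])
def st():
    s=arm.read_state();p=s["position"]-[Q[0],Q[1],0];c,sn=np.cos(Q[2]),np.sin(Q[2])
    M=R.from_quat(s["ee_rot"]).as_matrix()
    print("t",round(s["clock"],2),"hitch",np.round([c*p[0]+sn*p[1],-sn*p[0]+c*p[1],p[2]],1),"F",np.round(s["contact_force"],1),"j",np.round(s["joints"],2),"toolx hdg",round(np.degrees(np.arctan2(M[1,0],M[0,0])-Q[2]),1),"z",np.round(M[:,2],3))
E
python3 -c "
from h import *
st()
for d in (0,10,20):print(d,(proj(h2w(Q,[(-163+d,35,115),(-163+d,-35,115)]))+.4-[290,150])*6)"
```

```text
t 1.1 hitch [-539.9  235.9  300.9] F [ 0.3  0.  -0.4] j [-0.86  0.35  0.13 -0.   -1.35  0.84] toolx hdg -180.1 z [-0.     0.001 -1.   ]
0 [[472.62665479 251.74118046]
 [380.26144411 194.72781879]]
10 [[459.16950842 258.85667561]
 [366.86060017 201.48258373]]
20 [[445.62571789 266.01798405]
 [353.37569414 208.2797206 ]]
```

Request:
{"api": "drive_tool", "payload": {"targets": [[1,-40,-26,0,0],[1,-75,-52,0,0],[1,-110,-77,0,0],[1,-146,-102,0,0],[1,-182,-127,0,0],[1,-218,-152,0,0],[1,-254,-177,0,0],[1,-290,-202,0,0],[1,-325,-226,0,0],[1,-340,-236,0,0],[1,-340,-236,0,0],[1,-340,-236,0,0]]}}

```text
clock: 2.3
position: [515.1, -223.8, 301.1]
ee_rot: [-0.703, 0.711, 0.0, -0.0]
contact_force: [0.4, -0.7, 0.2]
gripper_width: -0.3
grasp_force: 0.0
```

Request:
{"api": "drive_tool", "payload": {"targets": [[1,0,0,40,0],[1,0,0,80,0],[1,0,0,120,0],[1,0,0,160,0],[1,0,0,195,0],[1,0,0,220,0],[1,0,0,228,0],[1,0,0,228,0],[1,0,0,228,0]]}}

```text
clock: 3.2
position: [516.0, -224.8, 74.7]
ee_rot: [-0.703, 0.712, -0.001, 0.001]
contact_force: [0.4, 0.2, 0.5]
gripper_width: 0.1
grasp_force: 0.0
```

Run:
```python
from h import *
st()
for n,(y,x) in dict(scene=(100,280),top=(150,270)).items():
    a=arm.get_image(n)[y:y+160,x:x+190]
    cv2.imwrite(f"pics/{n}2.png",a)
b=np.vstack([cv2.resize(cv2.imread(f"pics/{n}2.png"),None,fx=2,fy=1.85*1) if 0 else cv2.resize(cv2.imread(f"pics/{n}2.png"),(354,298)) for n in("scene","top")])
b=np.hstack([cv2.resize(cv2.imread(f"pics/{n}2.png"),(398,336),interpolation=cv2.INTER_CUBIC) for n in("scene","top")])
cv2.imwrite("pics/b2.png",b)
```

```text
t 3.2 hitch [-200.5   -0.6   74.7] F [0.4 0.2 0.5] j [-0.12  0.44 -0.35  0.   -0.78  0.11] toolx hdg -180.0 z [ 0.002 -0.001 -1.   ]
```

View pics/b2.png

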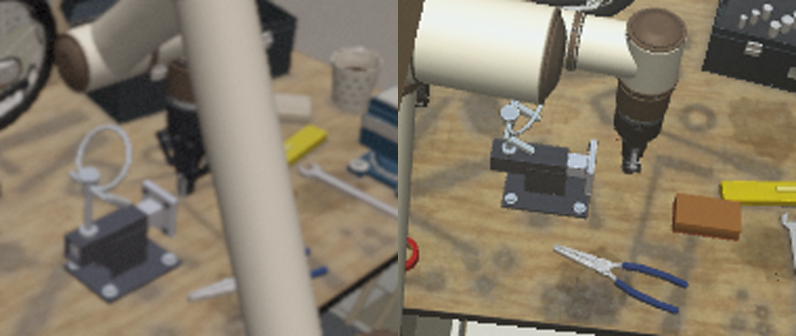

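The fingers stand at the right height behind the flange, clear of it and the ring. Now pushing.

Request:
{"api": "drive_tool", "payload": {"targets": [[1,-15,-1,0,0],[1,-30,-1,0,0],[1,-37,-1,0,0],[1,-41,-1,0,0],[1,-45,-1,0,0],[1,-49,-1,0,0],[1,-53,-1,0,0],[1,-57,-1,0,0],[1,-61,-1,0,0],[1,-64,-1,0,0],[1,-67,-1,0,0],[1,-67,-1,0,0]]}}

```text
clock: 4.5
position: [517.0, -156.5, 73.4]
ee_rot: [-0.703, 0.711, 0.0, 0.0]
contact_force: [0.2, -1.9, 1.8]
gripper_width: -0.1
grasp_force: 0.0
```

```bash
python3 -c "
from h import *
st()"
```

```text
t 4.5 hitch [-132.2   -0.6   73.4] F [ 0.2 -1.9  1.8] j [ 0.01  0.41 -0.4  -0.   -0.76 -0.02] toolx hdg -179.9 z [-0.  0. -1.]
```

Moving against about 2 N. Continuing to the stop.

Request:
{"api": "drive_tool", "payload": {"targets": [[1,-2,0,0,0],[1,-4,0,0,0],[1,-6,0,0,0],[1,-8,0,0,0],[1,-8,0,0,0]]}}

```text
clock: 5.0
position: [517.2, -148.7, 73.3]
ee_rot: [-0.703, 0.711, -0.0, 0.0]
contact_force: [1.1, -1.3, 2.7]
gripper_width: 0.0
grasp_force: 0.0
```

Request:
{"api": "drive_tool", "payload": {"targets": [[1,-1,0,0,0],[1,-2,0,0,0],[1,-3,0,0,0],[1,-3,0,0,0]]}}

```text
clock: 5.4
position: [517.1, -147.1, 73.4]
ee_rot: [-0.703, 0.711, -0.0, -0.0]
contact_force: [1.9, -9.1, 1.4]
gripper_width: 0.1
grasp_force: 0.0
```

Request:
{"api": "drive_tool", "payload": {"targets": [[1,-1,0,0,0],[1,-2,0,0,0],[1,-3,0,0,0],[1,-3,0,0,0],[1,-3,0,0,0]]}}

```text
clock: 5.9
position: [517.1, -146.9, 73.5]
ee_rot: [-0.703, 0.712, -0.001, -0.002]
contact_force: [2.5, -21.3, -1.8]
gripper_width: -0.1
grasp_force: 0.0
```

```bash
python3 -c "
from h import *
st()"
```

```text
t 5.9 hitch [-122.6   -0.6   73.5] F [  2.5 -21.3  -1.8] j [ 0.03  0.41 -0.41  0.01 -0.75 -0.05] toolx hdg -180.0 z [-0.    -0.004 -1.   ]
```

The stop is firm, with 21 N and no motion, so the drawbar is home. Backing off and rising.

Request:
{"api": "drive_tool", "payload": {"targets": [[1,30,0,0,0],[1,70,0,0,0],[1,70,0,-40,0],[1,70,0,-80,0],[1,70,0,-120,0],[1,70,0,-160,0],[1,70,0,-200,0],[1,70,0,-225,0],[1,70,0,-225,0],[1,70,0,-225,0]]}}

```text
clock: 6.9
position: [515.6, -212.1, 297.5]
ee_rot: [-0.703, 0.711, 0.001, 0.0]
contact_force: [0.3, 0.4, -0.9]
gripper_width: 0.0
grasp_force: 0.0
```

Run:
```python
from h import *
st()
a=arm.get_image("scene")[120:250,280:410]; b=arm.get_image("top")[170:280,290:400]
cv2.imwrite("pics/b3.png",np.hstack([cv2.resize(i,(400,400),interpolation=cv2.INTER_CUBIC) for i in (a,b)]))
```

```text
t 6.9 hitch [-187.8    0.   297.5] F [ 0.3  0.4 -0.9] j [-0.1   0.23 -0.05 -0.   -1.3   0.09] toolx hdg -179.9 z [-0.001  0.002 -1.   ]
```

View pics/b3.png

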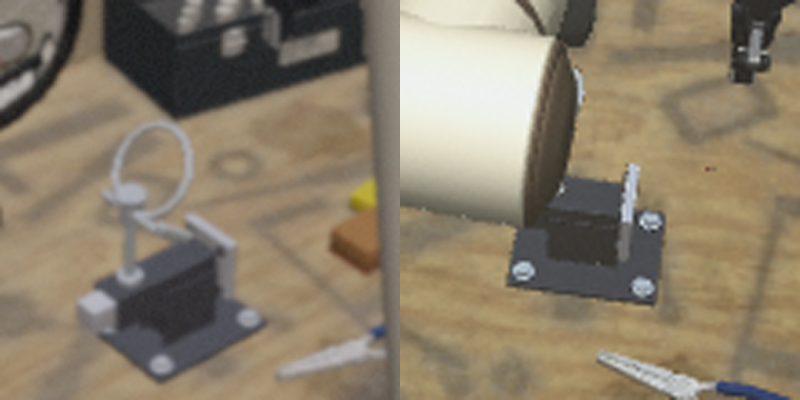

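The drawbar is home: the flange sits at the mouth and its end sticks out of the open end (scene half at (97,310)). Now moving above the pin.

Request:
{"api": "drive_tool", "payload": {"targets": [[1,-40,0,0,0],[1,-80,0,0,0],[1,-120,0,0,0],[1,-160,0,0,0],[1,-185,0,0,0],[1,-191,0,0,0],[1,-191,0,0,0],[1,-191,0,25,0],[1,-191,0,50,0],[1,-191,0,70,0],[1,-191,0,80,0],[1,-191,0,80,0]]}}

```text
clock: 8.2
position: [517.6, -23.1, 216.6]
ee_rot: [-0.702, 0.712, 0.001, -0.002]
contact_force: [1.1, -0.8, 0.6]
gripper_width: 0.0
grasp_force: 0.0
```

Run:
```python
from h import *
st()
a=arm.get_image("scene")[120:250,280:410]; b=arm.get_image("top")[170:280,290:400]
cv2.imwrite("pics/b4.png",np.hstack([cv2.resize(i,(400,400),interpolation=cv2.INTER_CUBIC) for i in (a,b)]))
```

```text
t 8.2 hitch [  1.2   0.5 216.6] F [ 1.1 -0.8  0.6] j [ 0.27  0.22 -0.27 -0.   -1.09 -0.28] toolx hdg -180.0 z [-0.004 -0.001 -1.   ]
```

View pics/b4.png

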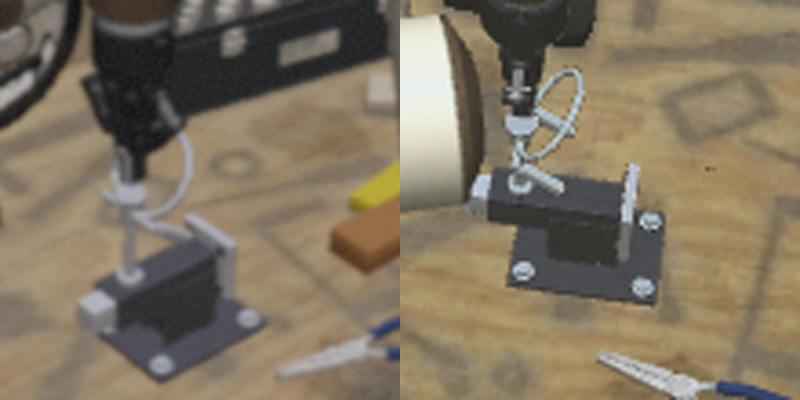

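The fingertips are centred just above the pin head in both views, and clear of the ring. Pressing down.

Request:
{"api": "drive_tool", "payload": {"targets": [[1,0,0,6,0],[1,0,0,12,0],[1,0,0,18,0],[1,0,0,24,0],[1,0,0,30,0],[1,0,0,36,0],[1,0,0,42,0],[1,0,0,48,0],[1,0,0,54,0],[1,0,0,60,0],[1,0,0,65,0],[1,0,0,68,0]]}}

```text
clock: 9.5
position: [519.2, -22.0, 151.0]
ee_rot: [-0.703, 0.711, -0.001, 0.001]
contact_force: [-1.2, -0.9, 5.1]
gripper_width: -0.1
grasp_force: 2.6
```

Request:
{"api": "drive_tool", "payload": {"targets": [[1,0,0,2,0],[1,0,0,4,0],[1,0,0,6,0],[1,0,0,8,0],[1,0,0,10,0],[1,0,0,11,0],[1,0,0,11,0]]}}

```text
clock: 10.2
position: [519.2, -22.0, 140.1]
ee_rot: [-0.703, 0.711, -0.001, 0.001]
contact_force: [-1.3, -0.4, 5.6]
gripper_width: -0.2
grasp_force: 2.8
```

Request:
{"api": "drive_tool", "payload": {"targets": [[1,0,0,1,0],[1,0,0,2,0],[1,0,0,3,0],[1,0,0,4,0],[1,0,0,4,0]]}}

```text
clock: 10.7
position: [519.4, -22.0, 139.9]
ee_rot: [-0.704, 0.711, -0.001, 0.001]
contact_force: [-8.5, 1.5, 25.0]
gripper_width: 0.2
grasp_force: 12.8
```

The pin is home: z 139.9, 25 N, no further travel. Rising, going round behind the ring, and lowering to about z 166.

Request:
{"api": "drive_tool", "payload": {"targets": [[1,0,0,-30,0],[1,0,0,-70,0],[1,0,0,-105,0],[1,0,0,-105,0],[1,35,0,-105,0],[1,70,0,-105,0],[1,97,0,-105,0],[1,97,0,-105,0],[1,97,0,-70,0],[1,97,0,-40,0],[1,97,0,-30,0],[1,97,0,-30,0]]}}

```text
clock: 11.9
position: [516.4, -118.6, 163.5]
ee_rot: [-0.703, 0.711, 0.001, -0.002]
contact_force: [-0.8, -0.3, 1.3]
gripper_width: -0.1
grasp_force: 0.0
```

Run:
```python
from h import *
st()
a=arm.get_image("scene")[120:250,280:410]; b=arm.get_image("top")[170:280,290:400]
cv2.imwrite("pics/b5.png",np.hstack([cv2.resize(i,(400,400),interpolation=cv2.INTER_CUBIC) for i in (a,b)]))
```

```text
t 11.9 hitch [-94.3   0.5 163.5] F [-0.8 -0.3  1.3] j [ 0.08  0.29 -0.32 -0.   -0.97 -0.09] toolx hdg -179.9 z [-0.004 -0.    -1.   ]
```

View pics/b5.png

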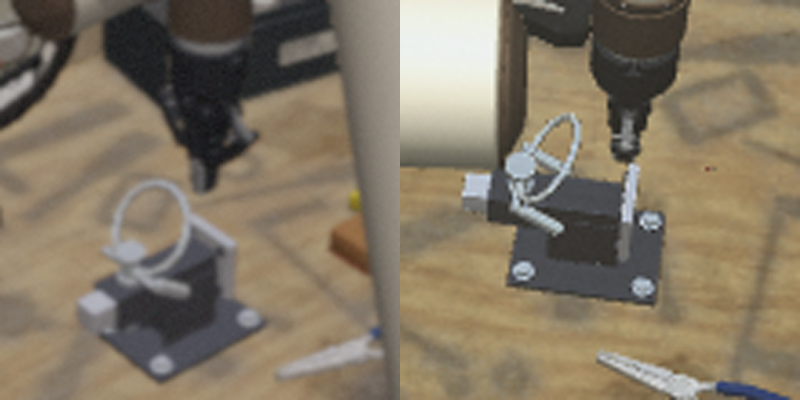

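The pin is down, the ring is still open, and the fingers are behind it. Pushing the far wire over.

Request:
{"api": "drive_tool", "payload": {"targets": [[1,-20,0,0,0],[1,-32,0,0,0],[1,-44,0,0,0],[1,-56,0,0,0],[1,-68,0,0,0],[1,-80,0,0,0],[1,-92,0,0,0],[1,-104,0,0,0],[1,-116,0,0,0],[1,-128,0,0,0],[1,-138,0,0,0],[1,-142,0,0,0]]}}

```text
clock: 13.2
position: [519.2, 24.1, 165.3]
ee_rot: [-0.703, 0.711, -0.0, 0.0]
contact_force: [-0.2, 0.4, -0.7]
gripper_width: -0.6
grasp_force: 0.0
```

Request:
{"api": "drive_tool", "payload": {"targets": [[1,0,0,0,0],[1,0,0,0,0],[1,0,0,-30,0],[1,0,0,-70,0],[1,0,0,-110,0],[1,40,0,-130,0],[1,80,0,-130,0],[1,120,0,-130,0],[1,160,0,-130,0],[1,200,0,-130,0],[1,200,0,-130,0]]}}

```text
clock: 14.3
position: [515.9, -181.1, 294.9]
ee_rot: [-0.701, 0.713, 0.0, -0.001]
contact_force: [-0.5, -0.3, -0.1]
gripper_width: -0.1
grasp_force: 0.0
```

Run:
```python
from h import *
st()
a=arm.get_image("scene")[120:250,280:410]; b=arm.get_image("top")[170:280,290:400]
cv2.imwrite("pics/b6.png",np.hstack([cv2.resize(i,(400,400),interpolation=cv2.INTER_CUBIC) for i in (a,b)]))
print((proj(h2w(Q,[(0,0,25),(0,45,70),(30,0,70)]))-[280,120])*400/130)
```

```text
t 14.3 hitch [-1.568e+02  1.000e-01  2.949e+02] F [-0.5 -0.3 -0.1] j [-0.04  0.21 -0.08  0.   -1.28  0.02] toolx hdg -180.3 z [-0.001 -0.001 -1.   ]
[[128.99420121 336.86737855]
 [159.50203996 323.67169296]
 [106.71353788 314.23513927]]
```

View pics/b6.png

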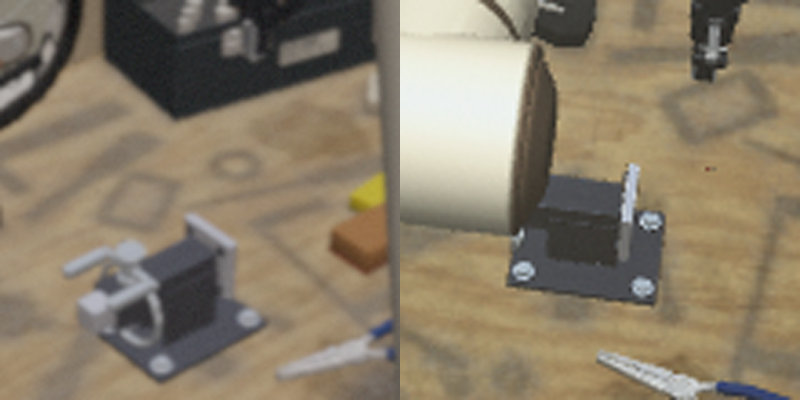

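The ring appears to hang round the tube, with the weights level towards +x. One close check against the predicted shut outline.

Run:
```python
from h import *
a=arm.get_image("scene")[180:250,290:380];k=7
a=cv2.resize(a,None,fx=k,fy=k,interpolation=cv2.INTER_CUBIC)
t=np.linspace(0,2*np.pi,60)
for ang,col in((3.75,(0,255,0)),(3.5,(0,0,255))):
    th=ang-.611; r=45-45*np.cos(t)
    P=np.c_[r*np.sin(th),45*np.sin(t),115+r*np.cos(th)]
    for u in (proj(h2w(Q,P))-[290,180]+.5)*k: cv2.circle(a,tuple(int(v) for v in u),2,col,-1)
cv2.imwrite("pics/b7.png",a)
```

```text
(no output)
```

View pics/b7.png

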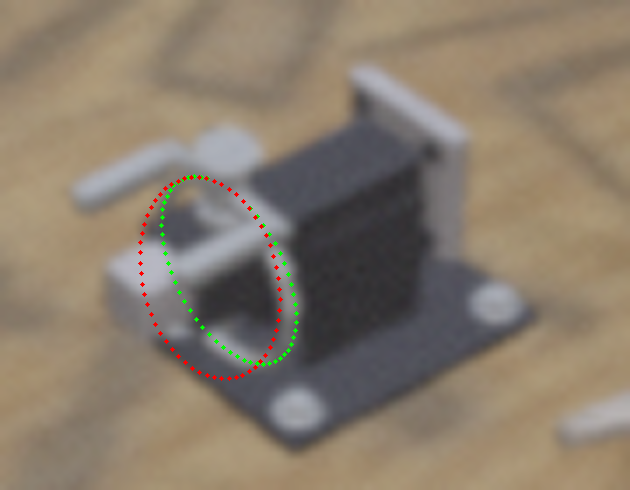

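The ring wire at (285,320) to (250,355) follows the green shut outline (3.75) rather than the red 3.5 one. Handing in.

```bash
python3 -c "
from bench import arm
print(arm.job_done())"
```

```text
the job is handed in; nothing more can be done
None
```

The hitch is coupled and handed in at about 14 s on the robot's clock: drawbar pushed to its stop, pin pressed fully down, ring snapped shut round the tube (checked against its predicted shut outline), and I saw no contact with the things lying around.

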